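Dock and clamp the pill organizer

TASK

Set the navy pill organizer on its bedside dock, lowering it (not dropping it, and keeping it upright) over the two pins until its base plate lies flush on the dock, and let go of it. Then swing the clamp arm over until its rubber foot rests on the organizer's lids, so that it is held fast for one-handed use, and leave the arm there. Leave the other things on the nightstand where they are.

Things in the scene. Friction and masses are not known exactly. Their poses are not given: they have to be found in the camera images.
- organizer: loose navy pill organizer, 40 mm tall, 220 g. Base plate 56 (x) x 184 (y) x 8 mm with two 15 mm through holes on its y axis, 76 mm either side of centre. On it the lidded case, 44 (x) x 124 (y) mm, 8 to 40 mm above the underside, straight sides, gripped across its 44 mm width; lids do not move. Origin: centre of the underside; z up, y along its length. It fits the dock either way round.
- dock: fixed aluminium dock plate, 80 mm (x) wide, 12 mm thick, from y = -150 to +105 mm. Two steel pins, 12 mm diameter, stand on it at y = +76 and -76 mm. Clamp post at its -y end: x +-22 mm, y -115 to -141 mm, up to 86 mm above the table. Origin: on the table under the middle between the pins; z up, y along the row of pins, away from the clamp.
- seat (a point): the point midway between the pins on the dock plate's top face, 12 mm above the table, axes as the dock; the organizer's origin comes here when it is seated.
- pin_a (a point): tip of the pin away from the clamp, 34 mm above the table. Each pin is 22 mm tall: 12 mm diameter for 13 mm, then a taper to a 5 mm tip.
- pin_b (a point): tip of the pin next to the clamp, 34 mm above the table.
- clamp_hinge (a point): centre of the clamp arm's hinge, at y = -125 mm of the dock, 76 mm above the table; the hinge axis is the dock's x axis.
- clamp_handle (a point): centre of the clamp arm's handle, a rubber cross bar, 17 mm diameter, 44 mm long, parallel to the dock's x axis, 105 mm from the hinge at the end of the steel arm (14 mm wide, 12 mm thick). A rubber foot 20 mm across hangs from the arm 80 mm from the hinge, its face 24 mm below the arm's centre line when the arm is level.
- clamp (a joint): angle of the clamp arm (rad): 0 leaning back 30 degrees past upright, away from the pins (open); 0.52 upright; 2.09 level, over the pins, where its foot rests on a seated organizer's lids. Range 0 to 2.25. The hinge is stiff: near upright the arm stays where it is left; some 55 degrees beyond upright it sinks under its own weight.
- tumbler: green plastic tumbler standing upside down, 105 mm tall, 76 mm across at the table. Origin: centre of its underside. Bystander.
- saucer: white ceramic saucer, 124 mm across, 18 mm tall. Origin: centre of its underside. Bystander.
- fob: bare aluminium pill fob lying on its side, 66 mm long, 20 mm thick. Origin: at the table under its middle; x along it. Bystander.
- glasses_case: grey glasses case, 62 x 160 x 40 mm, long along its y. Origin: centre of its underside. Bystander.
- lotion: white lotion bottle, 54 mm across, 130 mm tall. Origin: centre of its underside. Bystander.

How it is judged:
By the outcome, as a careful person would: the job done as asked, in the order asked, and still so for the second after the job is handed in, with the robot touching nothing.
It also fails if it takes over 67 s, if anything falls off the work surface, if the arm or the gripper's body presses on something with over 40 N, if the wrist force passes 120 N, or if a joint passes its speed limit or range.

ROBOT

A 6-joint arm with a two-finger parallel gripper is mounted at the origin on the work surface. World frame = base frame: x ahead of the robot, y to its left, z up, the work surface at z = 0. Lengths are in mm, angles in rad, forces in N, time in s.
With the tool pointing down it reaches from about 350 to 1000 mm from the base axis. Payload 7.1 kg.
Tool frame: the origin (TCP) lies on the front face of the gripper's body, between the roots of the fingers; the fingertips stand 73 mm ahead of it and the grasp point (between the pads) lies 54 mm ahead of it; z points along the fingers, y is the line along which they close (so a half turn about z gives the same grasp; the last joint's range is limited). The gripper opens to 85 mm and grips with 20 to 120 N. Pads are 22 mm wide; open, the fingers measure 114 mm over their backs; the gripper's body (76 mm by 85 mm) begins 54 mm behind the grasp point. The pads swing forward as they close: fully open they stand 13 mm farther back than shut.
Start: joints at [-1.273, 0.423, 1.63, -0, 1.089, -0.019], TCP at [194.722, -593.876, 303.919] pointing down, gripper open.
Joint ranges: [-3, 3], [-0.9, 2.11], [0.09, 2.58], [-1.31, 4.45], [0.11, 2.69], [-2.54, 2.54]. Speed limits (rad/s): [2.39, 2.39, 3.01, 3.14, 3.14, 3.14].

INTERFACE

Orientations are given as a rotation vector (axis times angle).
In Python, from station import manip gives the robot as it stands. The module is installed in compiled form; this text tells all that it offers.
- The arm moves only by the shell command python3 -m jog 'ROWS' [FORCE]. ROWS is JSON, a list that holds one entry, the list of rows, each a list of 5 numbers: the finger opening in mm, from 0 to 85.4, then the shift along the tool's x, y, z in mm, then the turn about the tool's z in degrees. In form: [[[jaw, dx, dy, dz, roll], ...]]. A call has exactly 8 rows; each row is the pose to reach, as a shift and turn from the pose commanded when the call began, along the tool's axes at that moment; what a row does not reach only later rows make up. A row lasts 1/10 s, in which the tool goes at most 50 mm and 8.59 degrees, less where a joint would pass 70% of its speed; a pose out of reach is approached as far as the arm can. A call with a gripper value outside its range is refused whole. The fingers move at their own pace and stop on an object; FORCE is the grip in N (left out, the last holds). Time passes only in rows, so rows that repeat a pose let the fingers close, or fill a call up. It gives the time, the measured TCP pose, the force, the opening and the grip force at its end, in the units of the state.
- manip.state(): the state, without advancing time (a new reading comes with each control period).
- manip.capture(name): name is "scene" or "top" or "wrist"; returns (picture, depth): 480x640x3 uint8, red, green, blue; 480x640 float32, mm along the optical axis (not along the pixel's ray), 0 where there is no reading.
- manip.camera_model(name): a dict with "camera_matrix" (3x3 intrinsics, pixels), "origin" and "attitude" of the camera in the world; the wrist camera has in their place "mount" (4x4, takes a point from camera to tool coordinates, whose origin is the TCP and whose axes are the flange's). Camera axes: x right, y down, z forward; pixel columns grow to the right and rows downward; lengths in mm; the calibration is good to about 2 mm. A picture is of the moment at which its call begins: read the wrist's pose just before it. camera_model takes no time and is no camera call.
- manip.sign_off(): hands the job in; it is judged then, once.
Trained networks look in the newest picture that a camera, given by its name, has taken for a name from the list of things; names that differ only in an ending like _2 or _b are one class to them, and where a whole thing is asked for, a point or a joint stands for the part that bears it (a point fixed in the world has none). Each returns a list of dicts, best first, with "score" (0 to 1); they miss things now and then, are a little off and sometimes report something else, mostly with a low value. They report only what shows in the picture. A call takes as long as a camera call.
- manip.look_for(camera, target): "uv" ([column, row] in pixels, amid what is visible of it).
- manip.landmark_of(camera, target): "uv" ([column, row] in pixels: a listed point, or the origin of a listed thing).
The state is a dict: "clock": time; "q": joint angles; "dq": joint speeds; "joint_efforts": joint torques, N m; "tcp_pos": TCP position; "orientation": TCP orientation; "force": force on the tool from outside, world axes, zero at the start; "ft_torque": the same for the moment, N m; "grip_width": finger opening in mm; "grasp_force": force on a finger pad.
Only numpy, scipy, OpenCV 4.12 (cv2) and the standard library are available. Lean on these libraries where they do the work, as an engineer would, in place of code of your own. Each camera call takes 0.05 s, during which the arm holds its last target. There are 200 camera calls.

## Working session

There is one attempt and no reset: what is moved stays moved. The work goes in short steps, Python scripts to look and compute and a shell command to move; the robot and the scene stay as the last step left them, time stands still between calls to the robot, and variables do not carry over. Pictures are saved under pics/ and viewed, at most 10 in all, crops included, and the job is handed in when it is done.

```bash
mkdir -p pics
cat > h.py <<'E'
import numpy as np, cv2
from scipy.spatial.transform import Rotation as R
from station import manip
def T_cam(name, st=None):
    m=manip.camera_model(name); K=np.array(m["camera_matrix"])
    T=np.eye(4)
    if "mount" in m:
        st=st or manip.state()
        W=np.eye(4); W[:3,:3]=R.from_rotvec(st["orientation"]).as_matrix(); W[:3,3]=st["tcp_pos"]
        T=W@np.array(m["mount"])
    else:
        a=np.array(m["attitude"]); T[:3,:3]=a if a.shape==(3,3) else R.from_rotvec(a).as_matrix(); T[:3,3]=m["origin"]
    return K,T
def at_z(K,T,uv,z):
    d=T[:3,:3]@np.linalg.inv(K)@np.array([uv[0],uv[1],1.]); return T[:3,3]+d*(z-T[2,3])/d[2]
def cloud(K,T,D):
    v,u=np.indices(D.shape); P=np.stack([(u-K[0,2])/K[0,0]*D,(v-K[1,2])/K[1,1]*D,D],-1)
    return P@T[:3,:3].T+T[:3,3]
def proj(K,T,p):
    c=T[:3,:3].T@(np.array(p)-T[:3,3]); q=K@c; return q[:2]/q[2]
E
cat > a.py <<'E'
from h import *
np.set_printoptions(precision=1,suppress=True)
ims=[]
for c in ("top","scene"):
    im,D=manip.capture(c); K,T=T_cam(c); ims.append(im); np.savez(f"{c}.npz",im=im,D=D)
    cv2.imwrite(f"pics/{c}0.png",im[:,:,::-1]); P=cloud(K,T,D)
    print(c,T[:3,3],T[:3,2])
    for t in ("organizer","dock","seat","pin_a","pin_b","clamp_hinge","clamp_handle","tumbler","saucer","fob","glasses_case","lotion"):
        r=manip.landmark_of(c,t)[:2]
        zz={"seat":12,"pin_a":34,"pin_b":34,"clamp_hinge":76}.get(t,0)
        for d in r: print(t,round(d["score"],2),np.array(d["uv"]),"z",zz,at_z(K,T,d["uv"],zz), "depthpt",P[int(d["uv"][1])%480,int(d["uv"][0])%640])
s=manip.state();print(s["tcp_pos"],s["orientation"],R.from_rotvec(s["orientation"]).as_matrix(),s["clock"])
E
python3 a.py
```

```text
top [ 495.9  -51.3 1219.8] [ 0.1  0.  -1. ]
organizer 0.81 [340.6 265.5] z 0 [ 518.8 -109.4    0. ] depthpt [ 519.3 -106.1   38.2]
organizer 0.56 [438.6 317.5] z 0 [ 393.4 -360.3    0. ] depthpt [ 402.1 -335.9   90.8]
dock 0.96 [203.5 246.1] z 0 [559.9 244.3   0. ] depthpt [559.6 243.3   9.5]
seat 0.6 [437.5 314.3] z 12 [ 402.3 -354.5   12. ] depthpt [ 408.6 -335.1   84.4]
seat 0.55 [204.8 250.6] z 12 [547.9 237.6  12. ] depthpt [549.5 240.6   8.3]
pin_a 0.66 [173.6 243.6] z 34 [562.5 311.5  34. ] depthpt [564.5 315.6  25.7]
pin_a 0.61 [231.3 248.5] z 34 [553.8 166.1  34. ] depthpt [556.1 170.9  12.2]
pin_b 0.66 [173.6 243.6] z 34 [562.5 311.5  34. ] depthpt [564.5 315.6  25.7]
pin_b 0.61 [231.3 248.5] z 34 [553.8 166.1  34. ] depthpt [556.1 170.9  12.2]
clamp_hinge 0.92 [246.5 249.4] z 76 [550.5 121.6  76. ] depthpt [554.5 132.5  12.7]
clamp_handle 0.5 [262.7 248.3] z 0 [558.   91.5   0. ] depthpt [549.3  71.8 181.6]
tumbler 0.88 [280.7 187.7] z 0 [716.1  49.7   0. ] depthpt [698.7  42.7 105.3]
saucer 0.7 [342.6 261.1] z 0 [ 530.2 -114.3    0. ] depthpt [ 529.4 -111.    35.2]
fob 0.
[... 896 characters left out ...]
depthpt [549.6 110.6  90.6]
clamp_handle 0.78 [373.6 230. ] z 0 [394.8  49.    0. ] depthpt [547.1  65.9 177.9]
tumbler 0.76 [341.9 362.4] z 0 [720.6  56.3   0. ] depthpt [750.4  60.4  63.2]
saucer 0.84 [430.5 390.3] z 0 [732.  218.9   0. ] depthpt [732.2 217.9   1.1]
fob 0.55 [352.3 246.1] z 0 [451.1  13.8  -0. ] depthpt [463.9  15.4  16.4]
glasses_case 0.84 [244.9 343.3] z 0 [ 729.8 -128.6    0. ] depthpt [ 747.  -119.    37.1]
glasses_case 0.54 [392.7 267.5] z 0 [485.3 107.8   0. ] depthpt [553.5 109.3  92.1]
lotion 0.89 [200.6 198.5] z 0 [ 402.2 -360.9    0. ] depthpt [ 422.9 -348.1   25.7]
[ 194.7 -593.9  303.9] [-3.1 -0.5  0. ] [[ 1.   0.3 -0. ]
 [ 0.3 -1.   0. ]
 [-0.  -0.  -1. ]] 1.3
```

```bash
python3 - <<'E'
from h import *
np.set_printoptions(precision=1,suppress=True)
K,T=T_cam("top"); z=np.load("top.npz"); P=cloud(K,T,z["D"]); im=z["im"].astype(int)
m=(z["D"]>0)&(abs(P[...,0]-525)<130)&(abs(P[...,1]+108)<130)&(P[...,2]>30)&(P[...,2]<50)&(P[...,0]<650)
n,l,s,c=cv2.connectedComponentsWithStats(m.astype(np.uint8)); k=1+np.argmax(s[1:,4])
p=P[l==k]; r=cv2.minAreaRect(p[:,:2].astype(np.float32)); print(len(p),r,p[:,2].mean())
print(cv2.boxPoints(r))
E
python3 -c "
import cv2;a=cv2.imread('pics/top0.png')[130:370,120:480];cv2.imwrite('pics/topc.png',cv2.resize(a,None,fx=2.2,fy=2.2))"
```

```text
884 ((533.709228515625, -113.72171783447266), (124.11683654785156, 44.03553009033203), 50.07249069213867) 39.17168082207989
[[ 477.  -147.2]
 [ 510.8 -175.4]
 [ 590.4  -80.3]
 [ 556.7  -52. ]]
```

View pics/topc.png

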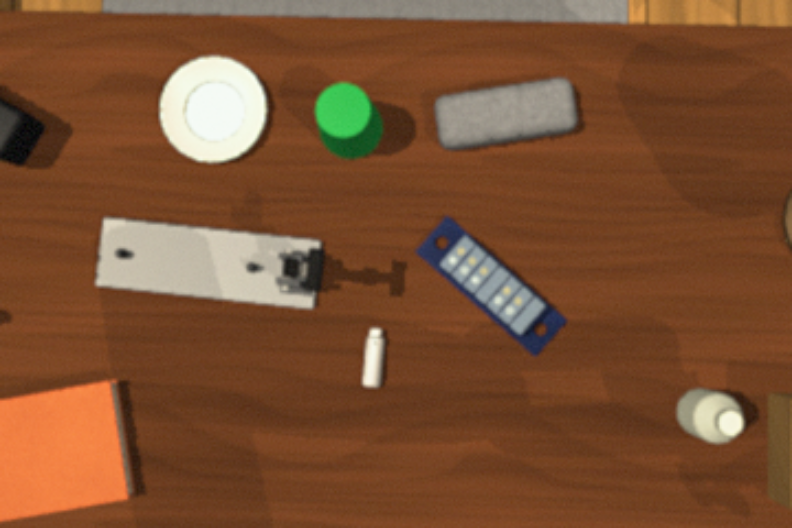

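```bash
cat > go.py <<'E'
from h import *
import sys
np.set_printoptions(precision=1,suppress=True)
# target TCP x y z and yaw (deg) of tool y in world -> tool shift, roll
def plan(x,y,z,yaw=None):
    s=manip.state(); M=R.from_rotvec(s["orientation"]).as_matrix()
    cur=np.degrees(np.arctan2(M[1,1],M[0,1]))
    d=M.T@(np.array([x,y,z])-s["tcp_pos"])
    roll=None if yaw is None else -((yaw-cur+90)%180-90)
    print("shift",d,"roll",roll,"cur",np.array(s["tcp_pos"]),round(cur,2),"tilt",np.degrees(np.arccos(-M[2,2])).round(2),"q",np.array(s["q"]).round(2),"F",np.array(s["force"]),"t",s["clock"],"grip",s["grip_width"],s["grasp_force"])
if __name__=="__main__": plan(*map(float,sys.argv[1:]))
E
python3 go.py 533.7 -113.7 230 -39.93
python3 - <<'E'
from h import *
print(manip.camera_model("wrist"))
E
```

```text
shift [ 471.7 -350.7   73.9] roll -31.91801155635619 cur [ 194.7 -593.9  303.9] -71.85 tilt 0.0 q [-1.3  0.4  1.6 -0.   1.1 -0. ] F [-1.   1.1 -0.1] t 1.3 grip 85.36654374653162 0.0
{'camera_matrix': array([[340.72083784,   0.        , 318.84598599],
       [  0.        , 340.72083784, 242.0134163 ],
       [  0.        ,   0.        ,   1.        ]]), 'mount': array([[-2.15509512e-04, -9.48261152e-01, -3.17491326e-01,
         8.27760311e+01],
       [ 9.99999827e-01, -3.78258969e-04,  4.50969206e-04,
         1.56215464e+00],
       [-5.47730521e-04, -3.17491174e-01,  9.48261069e-01,
        -7.00043859e+01],
       [ 0.00000000e+00,  0.00000000e+00,  0.00000000e+00,
         1.00000000e+00]])}
```

```bash
python3 -m jog '[[[85,40,-29,0,-8],[85,79,-58,0,-16],[85,118,-88,0,-24],[85,157,-117,0,-32],[85,196,-146,0,-32],[85,236,-175,0,-32],[85,275,-205,0,-32],[85,314,-234,0,-32]]]' 40; python3 go.py 533.7 -113.7 230 -39.93
```

```text
clock: 2.1
tcp_pos: [421.1, -272.0, 304.2]
orientation: [2.845, 1.331, 0.001]
force: [0.6, -0.6, -0.7]
grip_width: 84.5
grasp_force: 0.0
shift [193.7 -15.   74.2] roll 0.07060404580471413 cur [ 421.1 -272.   304.2] -39.86 tilt 0.04 q [-0.6  0.2  1.9  0.   1.   0.1] F [ 0.6 -0.6 -0.7] t 2.1 grip 84.53004685837848 0.0
```

```bash
python3 -m jog '[[[85,38,-3,15,0],[85,77,-6,30,0],[85,116,-9,44,0],[85,155,-12,59,0],[85,194,-15,74,0],[85,194,-15,74,0],[85,194,-15,74,0],[85,194,-15,74,0]]]' >/dev/null
cat > w.py <<'E'
from h import *
import sys
np.set_printoptions(precision=1,suppress=True)
def shot(tag,save=True):
    st=manip.state(); im,D=manip.capture("wrist"); K,T=T_cam("wrist",st)
    np.savez(f"w_{tag}.npz",im=im,D=D,K=K,T=T); cv2.imwrite(f"pics/w_{tag}.png",im[:,:,::-1]); return im,D,K,T
E
python3 - <<'E'
from w import *
im,D,K,T=shot("org"); P=cloud(K,T,D)
m=(D>0)&(P[...,2]>28)&(P[...,2]<50)&(abs(P[...,0]-534)<110)&(abs(P[...,1]+114)<110)
n,l,s,c=cv2.connectedComponentsWithStats(m.astype(np.uint8)); k=1+np.argmax(s[1:,4]); p=P[l==k]
print(len(p),cv2.minAreaRect(p[:,:2].astype(np.float32)),p[:,2].mean(),s[k])
for d in manip.landmark_of("wrist","organizer"): print(d["score"],d["uv"],at_z(K,T,d["uv"],0))
E
python3 go.py 533.7 -113.7 83 -39.93
```

```text
8009 ((536.5574951171875, -114.27886962890625), (121.94380950927734, 44.06182098388672), 50.0761604309082) 39.79652281647014 [ 290  152   59  148 8009]
0.58 [319.0, 217.2] [ 537.6 -113.4    0. ]
shift [  2.5  -0.9 147.5] roll -0.003130063730182542 cur [ 532.7 -116.1  230.5] -39.93 tilt 0.04 q [-0.2  0.4  1.9 -0.   0.9  0.5] F [0.4 0.4 0.4] t 3.0 grip 85.45380455440389 0.0
```

View pics/w_org.png

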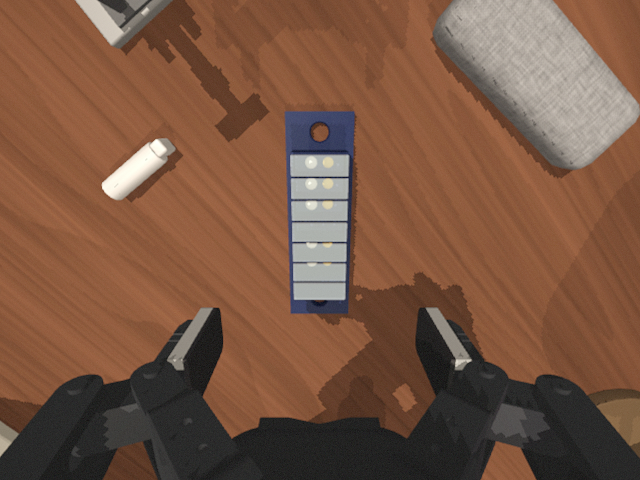

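```bash
python3 -m jog '[[[85,4,1.5,40,0],[85,4,1.5,80,0],[85,4,1.5,115,0],[85,4,1.5,135,0],[85,4,1.5,147,0],[85,4,1.5,147,0],[44,4,1.5,147,0],[42,4,1.5,147,0]]]' 40; python3 -m jog '[[[38,0,0,0,0],[38,0,0,0,0],[38,0,0,0,0],[38,0,0,-5,0],[38,0,0,-15,0],[38,0,0,-40,0],[38,0,0,-80,0],[38,0,0,-120,0]]]' 45; python3 go.py 557 237 200 -4
```

```text
clock: 3.8
tcp_pos: [537.5, -113.5, 84.3]
orientation: [2.844, 1.33, 0.003]
force: [-0.3, -0.7, 0.2]
grip_width: 58.6
grasp_force: 0.0
clock: 4.6
tcp_pos: [536.0, -112.8, 204.3]
orientation: [-2.845, -1.331, 0.002]
force: [0.3, 0.1, -2.1]
grip_width: 43.3
grasp_force: 46.5
shift [ 282.  -208.     4.4] roll -35.84152189070858 cur [ 536.  -112.8  204.3] -39.84 tilt 0.09 q [-0.2  0.5  1.9  0.   0.8  0.5] F [ 0.3  0.1 -2.1] t 4.6 grip 43.335375397616765 46.47573530673981
```

```bash
python3 go.py 420 170 250 -4
```

```text
shift [ 142.8 -270.4  -45.5] roll -35.84152189070858 cur [ 536.  -112.8  204.3] -39.84 tilt 0.09 q [-0.2  0.5  1.9  0.   0.8  0.5] F [ 0.3  0.1 -2.1] t 4.6 grip 43.335375397616765 46.47573530673981
```

```bash
python3 -m jog '[[[38,20,-38,-10,-6],[38,41,-78,-20,-12],[38,61,-116,-30,-18],[38,82,-155,-40,-24],[38,102,-194,-45,-30],[38,123,-232,-45,-36],[38,143,-270,-45,-36],[38,143,-270,-45,-36]]]';  python3 -m jog '[[[38,0,0,0,0],[38,0,0,0,0],[38,0,0,0,0],[38,0,0,0,0],[38,0,0,0,0],[38,0,0,0,0],[38,0,0,0,0],[38,0,0,0,0]]]'
cat > m.py <<'E'
from w import *
import sys
im,D,K,T=shot(sys.argv[1]); P=cloud(K,T,D)
for t in ("seat","pin_a","clamp_hinge","organizer"):
    z={"pin_a":34,"seat":12,"clamp_hinge":76}.get(t,0)
    for d in manip.landmark_of("wrist",t)[:3]: print(t,round(d["score"],2),np.array(d["uv"]),at_z(K,T,d["uv"],z))
m=(D>0)&(P[...,2]>5)&(P[...,2]<17)&(abs(P[...,0]-555)<70)&(abs(P[...,1]-220)<170)
n,l,s,c=cv2.connectedComponentsWithStats(m.astype(np.uint8)); k=1+np.argmax(s[1:,4]); p=P[l==k]
r=cv2.minAreaRect(p[:,:2].astype(np.float32));print("dock",len(p),r,cv2.boxPoints(r),p[:,2].mean())
q=P[(D>0)&(P[...,2]>22)&(P[...,2]<45)&(abs(P[...,0]-555)<45)&(P[...,1]>145)&(P[...,1]<330)]
for a in (q[q[:,1]<237],q[q[:,1]>237]):
    if len(a): print("pin pts",len(a),a.mean(0),a[:,2].max())
st=manip.state(); print(st["tcp_pos"],R.from_rotvec(st["orientation"]).as_matrix())
M=R.from_rotvec(st["orientation"]).as_matrix(); Q=(P-st["tcp_pos"])@M
m=(D>0)&(abs(Q[...,1])<30)&(abs(Q[...,0])<110)&(Q[...,2]>35)&(Q[...,2]<90)
q=Q[m]; top=q[q[:,2]<55]; 
print("tool-frame org pts",len(q),q.min(0),q.max(0)); 
if len(top): print("lids",len(top),top.min(0),top.max(0),np.median(top[:,2]),cv2.minAreaRect(top[:,:2].astype(np.float32)))
E
python3 m.py d1; python3 go.py 557 237 200 -4
```

```text
clock: 5.4
tcp_pos: [419.0, 173.2, 248.7]
orientation: [-2.289, -2.151, -0.001]
force: [0.5, -0.2, -2.3]
grip_width: 43.4
grasp_force: 46.9
clock: 6.2
tcp_pos: [421.1, 169.7, 247.9]
orientation: [-2.295, -2.145, 0.0]
force: [0.1, 0.6, -2.5]
grip_width: 43.2
grasp_force: 46.9
seat 0.59 [469.3 134.7] [556.3 235.6  12. ]
seat 0.55 [481.6 300. ] [580.1  75.3  12. ]
seat 0.15 [319.2 302.5] [417.2  83.5  12. ]
pin_a 0.63 [466.2 227.5] [550.  159.6  34. ]
pin_a 0.49 [469.7 131.4] [547.2 239.2  34. ]
clamp_hinge 0.83 [480.4 299.9] [547.3 112.   76. ]
organizer 0.82 [320.  304.1] [417.5  75.1   0. ]
dock 25406 ((553.6592407226562, 210.46640014648438), (249.05502319335938, 80.80059814453125), 85.30998229980469) [[503.2  89.7]
 [583.7  83.1]
 [604.1 331.3]
 [523.6 337.9]] 12.12265877850735
pin pts 158 [547.7 161.4  29.2] 35.727838232225224
pin pts 269 [560.  310.5  29. ] 35.43756020238311
[421.  169.8 247.9] [[ 0.1  1.  -0. ]
 [ 1.  -0.1 -0. ]
 [-0.  -0.  -1. ]]
tool-frame org pts 38421 [-69.1 -30.   35. ] [88.4 29.9 85.5]
lids 27109 [-41.6 -30.   35. ] [58.8 29.8 54.9] 44.35287869144465 ((10.137054443359375, 0.29415130615234375), (102.15442657470703, 58.689849853515625), 8.011595726013184)
shift [ 76.2 131.2  47.9] roll 0.15606853608261417 cur [421.  169.8 247.9] -3.84 tilt 0.0 q [0.4 0.3 2.  0.  0.8 0.4] F [ 0.2  0.  -1.9] t 6.45 grip 43.47275676447592 46.920905113220215
```

View pics/w_d1.png

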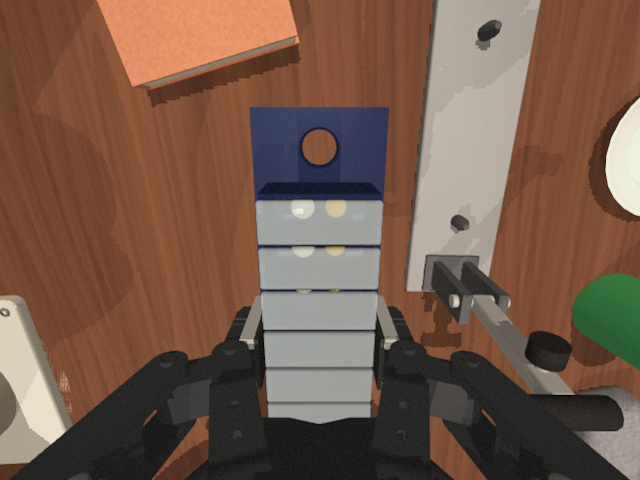

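```bash
python3 - <<'E'
from w import *
z=np.load("w_d1.npz"); K,T,D,im=z["K"],z["T"],z["D"],z["im"]
st=manip.state(); M=R.from_rotvec(st["orientation"]).as_matrix(); p=np.array(st["tcp_pos"])
W=np.eye(4);W[:3,:3]=M;W[:3,3]=p; Tt=np.linalg.inv(W)@T
Q=cloud(K,Tt,D)
g=lambda r,c:np.median(Q[r-2:r+3,c-2:c+3].reshape(-1,3),0)
for n,r,c in [("plate front",115,320),("plate L",150,270),("plate R",150,370),("plate back",172,320),("lid1",215,320),("lid1L",230,270),("lid1R",230,370),("lid5",355,320),("lid6",385,320)]: print(n,g(r,c))
# hole: wood seen through
roi=(D[120:175,290:350]>D[150,270]+60).astype(np.uint8); n,l,s,c=cv2.connectedComponentsWithStats(roi); k=1+np.argmax(s[1:,4]); print("hole px",c[k]+[290,120],s[k])
hs=im[:,:,2].astype(int)-im[:,:,0]
for nm,e in [("front row107",(319,107)),("L r150",(251.5,150)),("R r150",(387,150)),("hole",c[k]+[290,120]),("hole eye",(319,147))]: print(nm,at_z(K,Tt,e,76.4))
E
python3 - <<'E'
import cv2
a=cv2.imread('pics/w_d1.png');b=[cv2.resize(a[y:y+40,x:x+60],None,fx=8,fy=8,interpolation=cv2.INTER_CUBIC)[:,:480] for x,y in((460,12),(430,204))]
cv2.imwrite('pics/pins.png',cv2.hconcat(b)[:, :800] if 0 else cv2.vconcat([b[0][:290],b[1][:290]]))
E
```

```text
plate front [85.3  2.2 76.1]
plate L [ 71.7 -18.5  76.5]
plate R [71.7 22.9 76.1]
plate back [62.7  2.2 76.5]
lid1 [51.9  2.1 44.5]
lid1L [ 46.5 -15.4  44.3]
lid1R [46.5 19.5 44.5]
lid5 [-5.4  2.1 44.3]
lid6 [-19.9   2.1  44.3]
hole px [318.4 147.1] [ 12  10  34  35 944]
front row107 [88.4  1.8 76.4]
L r150 [ 71.7 -26.3  76.4]
R r150 [71.7 30.  76.4]
hole [72.9  1.5 76.4]
hole eye [72.9  1.8 76.4]
```

View pics/pins.png

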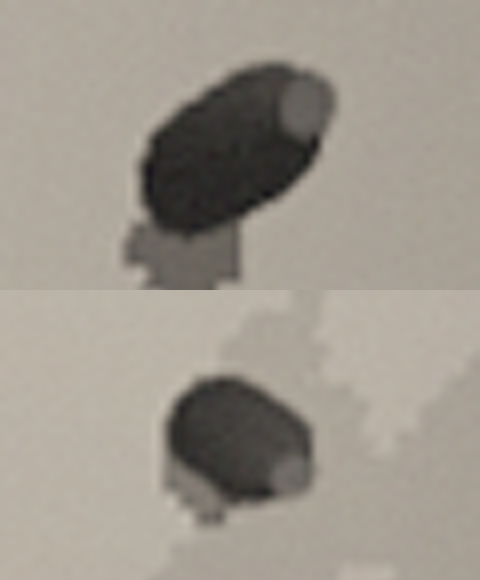

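```bash
python3 - <<'E'
from w import *
z=np.load("w_d1.npz"); K,T=z["K"],z["T"]
a=at_z(K,T,(497.5,24.3),34);b=at_z(K,T,(466,226.7),34); d=a-b
print(a,b,np.linalg.norm(d),np.degrees(np.arctan2(d[1],d[0])),(a+b)/2)
seat=(a+b)/2; yaw=np.arctan2(d[1],d[0])
# tool x along dock y, tool y at yaw-90
X=np.array([np.cos(yaw),np.sin(yaw)]); Y=np.array([np.sin(yaw),-np.cos(yaw)])
t=seat[:2]-X*(-3.3)-Y*1.75
print("tcp target",t,np.degrees(yaw)-90)
E
python3 go.py 557 237 150 -4.7
```

```text
[561.9 312.1  34. ] [549.7 160.3  34. ] 152.19967859790702 85.41249887845706 [555.8 236.2  34. ]
tcp target [554.3 239.6] -4.587501121542942
shift [ 76.2 131.2  97.9] roll 0.8560685360826028 cur [421.  169.8 247.9] -3.84 tilt 0.0 q [0.4 0.3 2.  0.  0.8 0.4] F [ 0.2  0.  -1.9] t 6.45 grip 43.47275676447592 46.920905113220215
```

```bash
python3 go.py 554.3 239.6 128 -4.59
```

```text
shift [ 78.6 128.3 119.9] roll 0.7460685360826034 cur [421.  169.8 247.9] -3.84 tilt 0.0 q [0.4 0.3 2.  0.  0.8 0.4] F [ 0.2  0.  -1.9] t 6.45 grip 43.47275676447592 46.920905113220215
```

```bash
python3 -m jog '[[[38,20,32,25,0.7],[38,40,64,50,0.7],[38,59,96,75,0.7],[38,78.5,128,95,0.7],[38,78.5,128,112,0.7],[38,78.5,128,120,0.7],[38,78.5,128,120,0.7],[38,78.5,128,120,0.7]]]'; python3 go.py 554.3 239.6 97 -4.59
python3 - <<'E'
from w import *
shot("d2")
E
```

```text
clock: 7.25
tcp_pos: [553.5, 239.2, 128.3]
orientation: [-2.308, -2.131, 0.001]
force: [0.2, -1.2, -3.0]
grip_width: 43.5
grasp_force: 47.2
shift [ 0.4  0.8 31.3] roll 0.03792353425865258 cur [553.5 239.2 128.3] -4.55 tilt 0.03 q [0.4 0.6 1.8 0.  0.7 0.5] F [ 0.2 -1.2 -3. ] t 7.25 grip 43.50952009801188 47.18362748622894
```

View pics/w_d2.png

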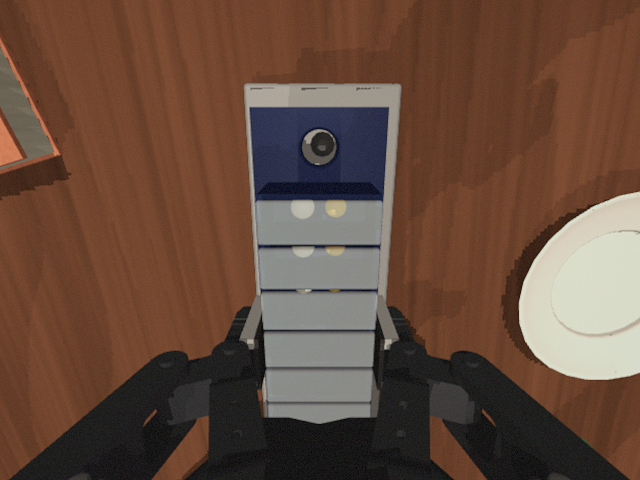

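Run:
```python
from w import *
K=np.load("w_d2.npz")["K"]; Tt=np.array(manip.camera_model("wrist")["mount"])
print("aligned tip px",proj(K,Tt,[72.9,1.6,94.3]))
a=cv2.imread('pics/w_d2.png')[120:175,285:355]; cv2.imwrite('pics/d2c.png',cv2.resize(a,None,fx=10,fy=10,interpolation=cv2.INTER_CUBIC))
```

```text
aligned tip px [318.7 145.3]
```

View pics/d2c.png

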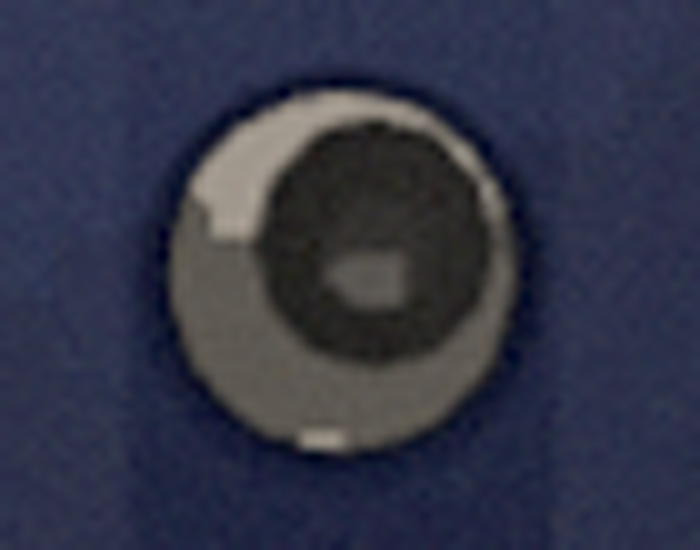

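```bash
python3 -m jog '[[[38,-0.5,1,0,0],[38,-0.5,1,3,0],[38,-0.5,1,6,0],[38,-0.5,1,9,0],[38,-0.5,1,12,0],[38,-0.5,1,14,0],[38,-0.5,1,16,0],[38,-0.5,1,16,0]]]'; python3 go.py 554.3 239.6 97 -4.59
```

```text
clock: 8.1
tcp_pos: [554.8, 238.8, 111.5]
orientation: [-2.308, -2.131, 0.001]
force: [-0.3, 0.4, -1.7]
grip_width: 43.4
grasp_force: 47.2
shift [ 0.7 -0.6 14.5] roll 0.04192056820275525 cur [554.8 238.8 111.5] -4.55 tilt 0.04 q [0.4 0.7 1.8 0.  0.7 0.5] F [-0.3  0.4 -1.7] t 8.1 grip 43.38822710169362 47.21050500869751
```

```bash
python3 -m jog '[[[38,0,0,2,0],[38,0,0,4,0],[38,0,0,6,0],[38,0,0,8,0],[38,0,0,10,0],[38,0,0,12,0],[38,0,0,13,0],[38,0,0,13,0]]]'; python3 go.py 554.3 239.6 96.4 -4.59
```

```text
clock: 8.9
tcp_pos: [554.9, 238.9, 98.7]
orientation: [-2.308, -2.132, 0.0]
force: [0.9, 0.0, -2.0]
grip_width: 43.4
grasp_force: 47.2
shift [ 0.7 -0.6  2.3] roll 0.043889422517167986 cur [554.9 238.9  98.7] -4.55 tilt 0.02 q [0.4 0.7 1.8 0.  0.7 0.5] F [ 0.9  0.  -2. ] t 8.9 grip 43.39417172487465 47.212146520614624
```

No contact so far; both pins are in the holes. I'll go on down to contact.

```bash
python3 -m jog '[[[38,0,0,0.5,0],[38,0,0,1,0],[38,0,0,1.4,0],[38,0,0,1.8,0],[38,0,0,2,0],[38,0,0,2.2,0],[38,0,0,2.2,0],[38,0,0,2.2,0]]]'; python3 go.py 554.3 239.6 96.4 -4.59
```

```text
clock: 9.7
tcp_pos: [555.0, 238.9, 96.7]
orientation: [-2.308, -2.132, 0.0]
force: [-0.7, 0.2, -2.8]
grip_width: 43.4
grasp_force: 47.2
shift [ 0.6 -0.7  0.3] roll 0.0411033651537025 cur [555.  238.9  96.7] -4.55 tilt 0.0 q [0.4 0.7 1.8 0.  0.7 0.5] F [-0.7  0.2 -2.8] t 9.7 grip 43.38266098105349 47.213149666786194
```

```bash
python3 -m jog '[[[38,0,0,0.3,0],[38,0,0,0.6,0],[38,0,0,0.8,0],[38,0,0,1,0],[38,0,0,1.2,0],[38,0,0,1.4,0],[38,0,0,1.4,0],[38,0,0,1.4,0]]]'; python3 go.py 554.3 239.6 96.4 -4.59
```

```text
clock: 10.5
tcp_pos: [555.0, 238.9, 96.3]
orientation: [2.308, 2.132, 0.0]
force: [-3.7, -2.2, 9.4]
grip_width: 43.3
grasp_force: 48.8
shift [ 0.6 -0.8 -0.1] roll 0.04444710515460315 cur [555.  238.9  96.3] -4.55 tilt 0.01 q [ 0.4  0.7  1.8 -0.   0.7  0.5] F [-3.7 -2.2  9.4] t 10.5 grip 43.31915812761728 48.828771114349365
```

```bash
python3 -m jog '[[[43,0,0,0,0],[50,0,0,0,0],[60,0,0,0,0],[70,0,0,0,0],[75,0,0,0,0],[75,0,0,-5,0],[75,0,0,-30,0],[75,0,0,-70,0]]]'; python3 -m jog '[[[40,0,0,-50,0],[20,0,0,-100,0],[0,0,0,-120,0],[0,0,0,-120,0],[0,0,0,-120,0],[0,0,0,-120,0],[0,0,0,-120,0],[0,0,0,-120,0]]]'; python3 go.py 538 20 285 -4.6
python3 - <<'E'
from w import *
for c in ("scene","top"):
    im,D=manip.capture(c);K,T=T_cam(c);P=cloud(K,T,D);np.savez(f"{c}2.npz",im=im,D=D);cv2.imwrite(f"pics/{c}2.png",im[:,:,::-1])
    m=(D>0)&(P[...,2]>44)&(P[...,2]<58)&(abs(P[...,0]-555)<35)&(abs(P[...,1]-236)<75); p=P[m]
    print(c,len(p),np.median(p,0),cv2.minAreaRect(p[:,:2].astype(np.float32)) if len(p)>5 else "")
    for d in manip.landmark_of(c,"clamp_handle")[:2]: print(d["score"],d["uv"],at_z(K,T,d["uv"],167))
    m=(D>0)&(P[...,2]>140)&(P[...,2]<190)&(abs(P[...,0]-545)<40)&(abs(P[...,1]-60)<40); p=P[m]; print("handle",len(p),p.min(0),p.max(0),p.mean(0))
E
python3 -c "
import cv2;a=cv2.imread('pics/scene2.png')[180:380,300:560];cv2.imwrite('pics/s2c.png',cv2.resize(a,None,fx=3,fy=3))"
```

```text
clock: 11.3
tcp_pos: [553.5, 238.3, 164.0]
orientation: [-2.307, -2.13, 0.008]
force: [0.9, 0.1, 0.3]
grip_width: 74.7
grasp_force: 0.0
clock: 12.1
tcp_pos: [554.5, 238.7, 283.9]
orientation: [-2.307, -2.131, 0.004]
force: [1.2, 0.3, 0.5]
grip_width: 0.0
grasp_force: 0.0
shift [-219.4    0.8   -0.9] roll 0.05129801379381149 cur [554.5 238.7 283.9] -4.55 tilt 0.14 q [ 0.4  0.4  1.7 -0.   1.   0.5] F [1.2 0.3 0.5] t 12.1 grip 0.026300270731630424 0.0
scene 1399 [558.9 236.3  49.8] ((556.7481079101562, 235.97019958496094), (123.99484252929688, 47.04051208496094), 85.01390838623047)
0.56 [397.3, 235.0] [538.3 108.4 167. ]
handle 37 [527.8  95.5 171.4] [568.  100.  187.9] [555.5  98.3 182.5]
top 754 [552.3 226.7  51.3] ((553.5462036132812, 232.46775817871094), (116.0897216796875, 43.908119201660156), 85.43085479736328)
0.52 [245.5, 248.2] [548.7 110.2 167. ]
handle 32 [522.5  96.2 179.4] [564.   99.9 189.5] [546.4  98.5 184. ]
```

View pics/s2c.png

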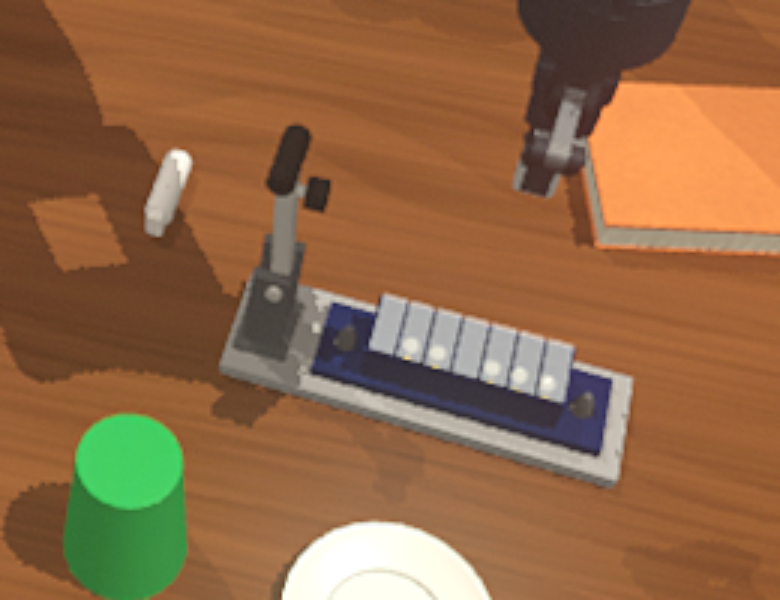

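```bash
python3 - <<'E'
from w import *
for c in ("scene","top"):
    z=np.load(f"{c}2.npz");K,T=T_cam(c);P=cloud(K,T,z["D"]);D=z["D"]
    m=(D>0)&(P[...,2]>165)&(P[...,2]<200)&(abs(P[...,0]-545)<40)&(abs(P[...,1]-90)<70); p=P[m]; print(c,len(p),p.min(0),p.max(0),np.median(p,0))
E
python3 go.py 543 80 295 -4.6
```

```text
scene 238 [524.   95.5 165. ] [569.7 130.5 189.3] [550.1 105.8 184.9]
top 175 [521.9  96.2 165.2] [564.  129.4 192.2] [542.3 105.5 186.4]
shift [-159.3    0.7  -10.1] roll 0.05042325348139798 cur [554.9 238.9 284.9] -4.55 tilt 0.04 q [0.4 0.4 1.7 0.  1.  0.5] F [0.6 0.2 0.2] t 12.3 grip 0.011195072327483504 0.0
```

```bash
python3 -m jog '[[[0,0,0,-20,0],[0,-40,0,-20,0],[0,-80,0.5,-20,0],[0,-120,1,-20,0],[0,-160,1,-20,0],[0,-178,1,-20,0],[0,-178,1,15,0],[0,-178,1,42,0]]]'; python3 go.py 543 80 243 -4.6;  python3 - <<'E'
from w import *
for c in ("scene","top"):
    im,D=manip.capture(c);cv2.imwrite(f"pics/{c}3.png",im[:,:,::-1])
a=cv2.imread('pics/scene3.png')[140:340,300:500];cv2.imwrite('pics/s3c.png',cv2.resize(a,None,fx=3,fy=3))
E
```

```text
clock: 13.1
tcp_pos: [542.0, 60.5, 242.9]
orientation: [2.309, 2.129, 0.002]
force: [-0.1, 0.6, 0.2]
grip_width: -0.1
grasp_force: 0.0
shift [19.6 -0.6 -0.1] roll -0.04665446936709827 cur [542.   60.5 242.9] -4.65 tilt 0.09 q [0.1 0.4 1.9 0.  0.9 0.2] F [-0.1  0.6  0.2] t 13.1 grip -0.12297037119461061 0.0
```

View pics/s3c.png

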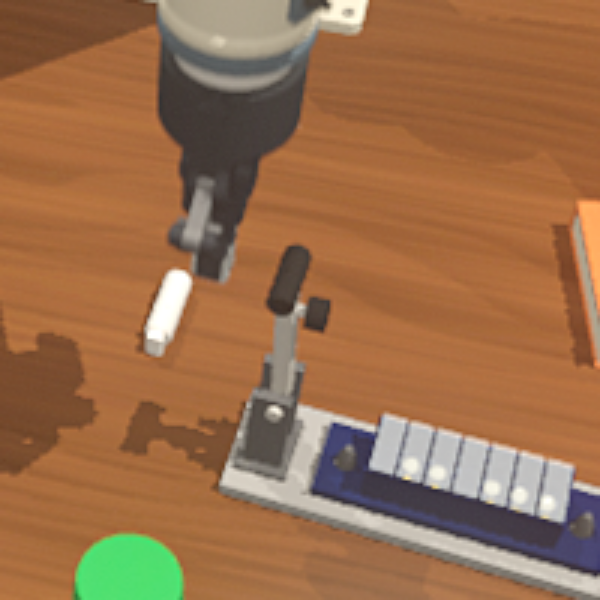

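```bash
python3 -m jog '[[[0,12,0,0,0],[0,22,0,0,0],[0,30,0,0,0],[0,38,0,0,0],[0,46,0,-1,0],[0,54,0,-1,0],[0,61,0,-1,0],[0,68,0,-1,0]]]'; python3 go.py 543 80 243 -4.6
```

```text
clock: 14.0
tcp_pos: [547.2, 129.8, 244.2]
orientation: [-2.308, -2.132, 0.0]
force: [-0.2, -1.7, -0.7]
grip_width: 0.1
grasp_force: 0.4
shift [-49.9  -0.2   1.3] roll 0.05668845308861137 cur [547.2 129.8 244.2] -4.54 tilt 0.02 q [ 0.2  0.4  1.8 -0.   0.9  0.3] F [-0.2 -1.7 -0.7] t 14.0 grip 0.1275324285058021 0.3559393621981144
```

```bash
python3 -m jog '[[[0,6,0,2,0],[0,11,0,4,0],[0,16,0,6,0],[0,22,0,9,0],[0,28,0,12,0],[0,33,0,16,0],[0,38,0,20,0],[0,38,0,20,0]]]'; python3 go.py 543 80 243 -4.6
python3 - <<'E'
from w import *
for c in ("scene","top"):
    im,D=manip.capture(c);cv2.imwrite(f"pics/{c}4.png",im[:,:,::-1]);np.savez(f"{c}4.npz",im=im,D=D)
a=cv2.imread('pics/scene4.png')[140:340,300:500];cv2.imwrite('pics/s4c.png',cv2.resize(a,None,fx=3,fy=3))
E
```

```text
clock: 14.8
tcp_pos: [550.0, 167.6, 223.6]
orientation: [-2.307, -2.132, 0.001]
force: [0.3, -0.6, -0.4]
grip_width: 0.1
grasp_force: 0.0
shift [-87.9  -0.1 -19.4] roll 0.08221277933240856 cur [550.  167.6 223.6] -4.52 tilt 0.05 q [0.3 0.5 1.8 0.  0.9 0.3] F [ 0.3 -0.6 -0.4] t 14.8 grip 0.09570565758952408 0.0
```

View pics/s4c.png

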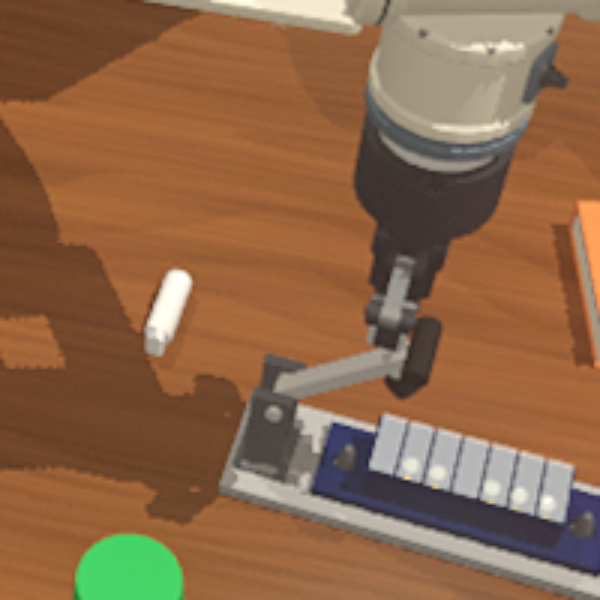

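```bash
python3 -m jog '[[[0,0,0,-15,0],[0,0,0,-28,0],[0,12,0,-28,0],[0,25,0,-28,0],[0,35,0,-28,0],[0,35,0,-15,0],[0,36,0,-6,0],[0,37,0,0,0]]]'; python3 go.py 553 216.3 157.5 -4.6
```

```text
clock: 15.7
tcp_pos: [552.3, 203.7, 222.2]
orientation: [-2.307, -2.131, 0.004]
force: [-0.4, 0.7, -0.8]
grip_width: 0.0
grasp_force: 0.0
shift [12.7 -0.1 64.7] roll 0.06132843120330733 cur [552.3 203.7 222.2] -4.54 tilt 0.17 q [ 0.3  0.5  1.8 -0.   0.9  0.4] F [-0.4  0.7 -0.8] t 15.7 grip 0.005504717641655543 0.0
```

```bash
python3 -m jog '[[[0,2,0,7,0],[0,4,0,14,0],[0,6,0,21,0],[0,8,0,28,0],[0,9,0,35,0],[0,10,0,42,0],[0,11,0,49,0],[0,12,0,55,0]]]'; python3 go.py 553 216.3 157.5 -4.6; python3 -m jog '[[[0,0,0,2,0],[0,0,0,4,0],[0,0,0,6,0],[0,0,0,7,0],[0,0,0,8,0],[0,0,0,8,0],[0,0,0,8,0],[0,0,0,8,0]]]';python3 go.py 553 216.3 157.5 -4.6
```

```text
clock: 16.5
tcp_pos: [554.1, 215.9, 168.7]
orientation: [-2.308, -2.131, 0.0]
force: [0.0, 0.3, -0.0]
grip_width: 0.1
grasp_force: 0.0
shift [ 0.3 -1.1 11.2] roll 0.04838812348708643 cur [554.1 215.9 168.7] -4.55 tilt 0.01 q [0.3 0.6 1.8 0.  0.8 0.4] F [ 0.   0.3 -0. ] t 16.5 grip 0.06915899269842905 0.0
clock: 17.3
tcp_pos: [554.3, 215.9, 161.5]
orientation: [2.308, 2.131, 0.0]
force: [-0.4, 0.4, 0.6]
grip_width: -0.2
grasp_force: 0.0
shift [ 0.3 -1.3  4. ] roll 0.047107792697090645 cur [554.3 215.9 161.5] -4.55 tilt 0.02 q [0.3 0.6 1.8 0.  0.8 0.4] F [-0.4  0.4  0.6] t 17.3 grip -0.21980719495588646 0.0
```

```bash
python3 -m jog '[[[0,0,0,1,0],[0,0,0,2,0],[0,0,0,3,0],[0,0,0,3.5,0],[0,0,0,4,0],[0,0,0,4.5,0],[0,0,0,5,0],[0,0,0,5,0]]]'
python3 - <<'E'
from w import *
st=manip.state()
for c in ("scene","top"):
    im,D=manip.capture(c);K,T=T_cam(c);P=cloud(K,T,D);np.savez(f"{c}5.npz",im=im,D=D)
    m=(D>0)&(P[...,2]>56)&(abs(P[...,0]-552)<25)&(P[...,1]>135)&(P[...,1]<230)&(P[...,2]<180); p=P[m]
    for y in range(135,230,10):
        a=p[(p[:,1]>=y)&(p[:,1]<y+10)]
        if len(a): print(c,y,len(a),np.percentile(a[:,2],[10,50,90]))
E
```

```text
clock: 18.1
tcp_pos: [554.2, 215.9, 157.0]
orientation: [2.308, 2.132, 0.0]
force: [-1.4, -1.1, 5.7]
grip_width: -0.2
grasp_force: 3.3
scene 135 49 [72.4 79.3 82.2]
scene 145 48 [71.1 79.3 81.6]
scene 155 50 [71.8 79.3 80.5]
scene 165 48 [72.2 79.1 81.1]
scene 175 57 [66.8 79.1 81.9]
scene 185 80 [59.5 75.3 81.4]
scene 195 122 [ 70.   87.9 171. ]
scene 205 99 [ 75.5  82.7 143.6]
scene 215 81 [ 75.3  83.5 141.4]
scene 225 34 [140.9 157.7 174.1]
top 135 22 [79.3 81.7 84.7]
top 145 25 [78.6 81.  84.3]
top 155 23 [78.2 80.8 85.1]
top 165 27 [78.8 81.2 83.4]
top 175 25 [79.3 81.3 83.1]
top 185 31 [63.2 80.8 84.5]
top 195 33 [67.4 82.1 92.3]
top 205 20 [76.5 80.2 92.4]
```

```bash
python3 -m jog '[[[0,0,0,0.5,0],[0,0,0,1,0],[0,0,0,1,0],[0,0,0,1,0],[0,0,0,-5,0],[0,0,0,-30,0],[0,0,0,-70,0],[0,0,0,-110,0]]]'; python3 -m jog '[[[0,0,0,-30,0],[0,-20,-30,-45,0],[0,-20,-70,-45,0],[0,-20,-110,-45,0],[0,-20,-150,-45,0],[0,-20,-150,-45,0],[0,-20,-150,-45,0],[0,-20,-150,-45,0]]]'
python3 - <<'E'
from w import *
im,D=manip.capture("scene");cv2.imwrite("pics/scene6.png",im[:,:,::-1])
cv2.imwrite('pics/s6c.png',cv2.resize(im[150:430,180:560,::-1],None,fx=2,fy=2))
K,T=T_cam("scene");P=cloud(K,T,D)
for y0 in (135,155,175):
    a=P[(D>0)&(P[...,2]>56)&(abs(P[...,0]-550)<12)&(P[...,1]>y0)&(P[...,1]<y0+10)]; print(y0,len(a),np.median(a[:,2]))
E
```

```text
clock: 19.0
tcp_pos: [553.7, 215.8, 267.0]
orientation: [-2.307, -2.131, 0.002]
force: [0.3, -0.0, 0.6]
grip_width: 0.3
grasp_force: 0.0
clock: 19.8
tcp_pos: [404.0, 208.1, 311.8]
orientation: [2.308, 2.131, 0.002]
force: [0.1, -0.5, 0.6]
grip_width: -0.3
grasp_force: 0.0
135 49 79.13273201198228
155 51 79.24516381426213
175 59 78.39777726054285
```

View pics/s6c.png

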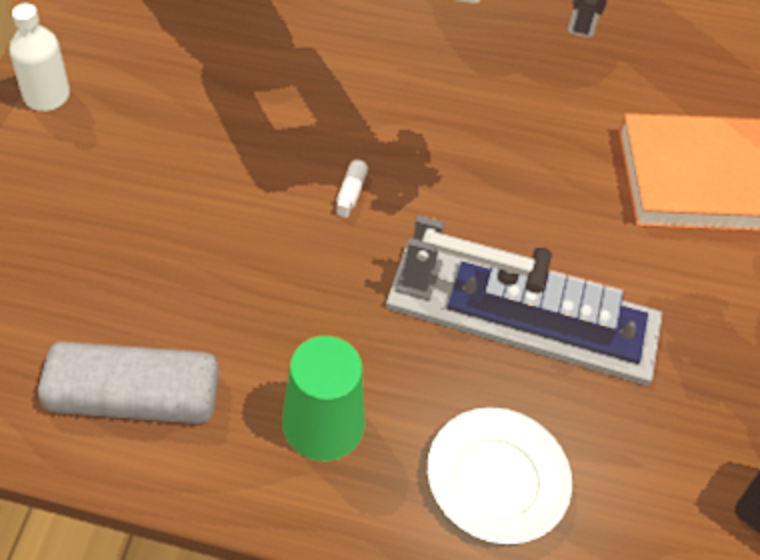

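The picture shows the organizer seated with both pins through its plate. The arm is level, with its foot on the lids at about (508,275), and the bystanders are where they were.

```bash
python3 -c "
from station import manip
print(manip.sign_off())"
```

```text
the job is handed in; nothing more can be done
None
```

The job is handed in: the organizer sits flush on the dock over both pins and the clamp arm is level with its foot on the lids, at about 20 s of the 67 s; the clamp arm had gone from leaning back to about upright by itself or by an unnoticed touch before I pushed it, cause unknown.

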